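# Stroke along a sprung roller strip so that every roller turns

## Task

Check that the little roller strip runs freely: with the fingertips, stroke lightly along the tops of its five rollers, from the end with the upright stop plate to the open end, so that every roller turns that way as the fingers pass over it, then lift clear. Do not stroke back, do not press the sprung bed down as far as it goes, do not shift or lift the strip, and leave the things round it alone.

Things in the scene. Friction and masses are not known exactly. Their poses are not given: they have to be found in the camera images.
- strip: Roller strip, 158 x 66 mm, 2.3 to 3.3 kg, loose on the plate (a hard shove slides it): dark steel base 8 mm thick, on it a sprung aluminium bed with five grey rollers. Origin: centre of the underside. +x runs along the row from the stop plate to the open end, y along the axles, z up. The bed's side plates, outer faces 56 mm apart, end 6 mm below the roller tops.
- first_top (a point): Top of the first roller (next to the stop plate), half-way along its length; 39 mm above the plate at rest; goes down with the bed. The five rollers are 18 mm in diameter, 46 mm long and 24 mm apart: at x = -48, -24, 0, 24, 48 mm of the strip.
- last_top (a point): Top of the last roller (at the open end), half-way along its length, 96 mm from first_top; goes down with the bed. Nothing stands beyond it on the strip.
- stop_top (a point): Middle of the upper edge of the upright aluminium stop plate at the start of the row: 56 mm wide, 5 mm thick, its inner face 22 mm from the first roller's middle line, its top 14 mm above the roller tops. It is part of the bed.
- bed (a joint): How far the sprung bed with the rollers is pressed down, m: 0 at rest, 0.010 at its lower stop. It stays level, starts to move at about 3.5 N and needs about 0.6 N more per mm (about 6 N at 4 mm).
- roller1 (a joint): Turning angle of roller 1 (1 is next to the stop plate, 5 at the open end), rad: 0 at the start, grows when its top is dragged towards the open end. It turns with light friction and stays where it is left; an engraved dark line along it, at first on top, shows the turn.
- roller2 (a joint): Turning angle of roller 2 (1 is next to the stop plate, 5 at the open end), rad: 0 at the start, grows when its top is dragged towards the open end. It turns with light friction and stays where it is left; an engraved dark line along it, at first on top, shows the turn.
- roller3 (a joint): Turning angle of roller 3 (1 is next to the stop plate, 5 at the open end), rad: 0 at the start, grows when its top is dragged towards the open end. It turns with light friction and stays where it is left; an engraved dark line along it, at first on top, shows the turn.
- roller4 (a joint): Turning angle of roller 4 (1 is next to the stop plate, 5 at the open end), rad: 0 at the start, grows when its top is dragged towards the open end. It turns with light friction and stays where it is left; an engraved dark line along it, at first on top, shows the turn.
- roller5 (a joint): Turning angle of roller 5 (1 is next to the stop plate, 5 at the open end), rad: 0 at the start, grows when its top is dragged towards the open end. It turns with light friction and stays where it is left; an engraved dark line along it, at first on top, shows the turn.
- tape: Bystander: roll of black tape lying flat, 65 mm across, 19 mm high; origin at the centre of its underside.
- relay: Bystander: small pale relay, 12 x 33 x 15 mm; origin at the centre of its underside.
- clamp: Bystander: pale plastic end clamp, 34 x 42 x 10 mm; origin at the centre of its underside.
- offcut: Bystander: offcut of metal mounting rail, 90 x 35 x 8 mm; origin at the centre of its underside.

How it is judged:
On the way, in this order (a step that is already met when the one before it is completed fails the run):
1. the roller next to the stop plate has turned towards the open end (value of joint roller1 above 0.5 rad), for 0.1 s.
2. the middle roller has turned towards the open end (value of joint roller3 above 0.5 rad), for 0.1 s.
3. the roller at the open end has turned (value of joint roller5 above 0.5 rad), for 0.1 s.
At the end, for the whole second after the job is handed in: All five rollers stand turned at least 0.5 rad (about 30 degrees) towards the open end; the bed has sprung back to within 2 mm; the strip lies flat, at rest, within 20 mm of where it was; each bystander is within 15 mm of where it was (value of joint each of roller1, roller2, roller3, roller4, roller5 above 0.5 rad and value of joint bed below 0.002 m and distance of strip from where it was at the start of the episode below 0.02 m and angle between strip's own z axis and vertical below 0.05 rad and linear speed of strip below 0.01 m/s and distance of each of tape, relay, clamp, offcut from where it was at the start of the episode below 0.015 m); the robot touches nothing.
It fails at once if the sprung bed is pressed down onto its lower stop (beyond 9.6 mm) (value of joint bed above 0.0096 m).
It fails at once if the fingers push on the strip with more than 25 N (contact force between the fingers and strip above 25 N).
It fails at once if the strip is shifted by more than 20 mm, lifted or tipped (distance of strip from where it was at the start of the episode above 0.02 m or height (world z) of strip above 0.008 m or angle between strip's own z axis and vertical above 0.1 rad).
It fails at once if a roller is turned backwards by more than 1 rad (value of joint any of roller1, roller2, roller3, roller4, roller5 below -1 rad).
It fails at once if a bystander is moved by more than 15 mm (distance of any of tape, relay, clamp, offcut from where it was at the start of the episode above 0.015 m).
It also fails if it takes over 35 s, if anything falls off the work surface, if the arm or the gripper's body presses on something with over 40 N, if the wrist force passes 120 N, or if a joint passes its speed limit or range.

## Robot

A 7-joint arm with a two-finger parallel gripper is mounted at the origin on a cart in front of the work surface, level with it; the furniture and walls round the work are solid. World frame = base frame: x ahead of the robot, y to its left, z up, the work surface at z = 0. Lengths are in m, angles in rad, forces in N, time in s.
With the tool pointing down it reaches from about 0.425 to 0.875 m from the base axis. Payload 8.4 kg.
Tool frame: the origin (TCP) lies at the very end of the fingers, on their centre line; the grasp point (between the pads) lies 19 mm behind it; z points along the fingers, y is the line along which they close (so a half turn about z gives the same grasp; the last joint's range is limited). The gripper opens to 85 mm and grips with 20 to 120 N. Pads are 22 mm wide; open, the fingers measure 114 mm over their backs; the gripper's body (76 mm by 85 mm) begins 54 mm behind the grasp point. The pads swing forward as they close: fully open they stand 13 mm farther back than shut.
Start: joints at [1.059, 0.333, 0.04, 1.465, -0.013, 1.343, -0.059], TCP at [0.261, -0.595, 0.231] pointing down, gripper open.
Joint ranges: [-2.58, 2.58], [-0.38, 2.09], [-1.3, 1.39], [0.25, 2.4], [-1.5, 4.64], [0.08, 2.09], [-2.65, 2.65]. Speed limits (rad/s): [2.22, 2.22, 2.79, 2.79, 3.14, 3.14, 3.14].

## Interface

Orientations are given as a rotation vector (axis times angle).
In Python, from workcell import robot, optics, job gives the robot as it stands.
- The arm moves only by the tool carry_out, never from a script. Its argument "deltas" is a list of rows, each a list of 7 numbers: the shift along the tool's x, y, z in m, then the turn, a rotation vector about the tool's x, y, z in degrees, then the opening in per cent of the stroke, from 0 (shut) to 100 (fully open). In form: [[dx, dy, dz, ax, ay, az, claw], ...]. A call has exactly 5 rows; each row shifts and turns the commanded pose from where the row before left it, along the tool's axes as they then stand; what a row does not reach is not made up. A row lasts 1/12 s, in which the tool goes at most 41.7 mm and 7.16 degrees, less where a joint would pass 70% of its speed; a pose out of reach is approached as far as the arm can. A call with a gripper value outside its range is refused whole. The fingers move at their own pace and stop on an object; "squeeze" is the grip in N (left out, the last holds). Time passes only in rows, so rows that do not move let the fingers close, or fill a call up. It gives the time, the measured TCP pose, the force, the opening and the grip force at its end, in the units of the state.
- robot.state(): the state, without advancing time (a new reading comes with each control period).
- optics.snapshot(name): name is "scene" or "top"; returns the picture (480x640x3 uint8, blue, green, red); there is no depth.
- optics.camera_model(name): a dict with "fov_y" (degrees; the focal length in pixels is half the picture's height over the tangent of half this angle, whatever the lens; pixels are square), "cx", "cy" (the principal point, pixels), "T" (4x4, takes a point from camera to world coordinates). Camera axes: x right, y down, z forward; pixel columns grow to the right and rows downward; lengths in m; the calibration is good to about 2 mm. A picture is of the moment at which its call begins. camera_model takes no time and is no camera call.
- job.close_job(): hands the job in; it is judged then, once.
The state is a dict: "time_s": time; "qpos": joint angles; "qd": joint speeds; "joint_torque": joint torques, N m; "tcp_pos": TCP position; "tool_rot": TCP orientation; "ft_force": force on the tool from outside, world axes, zero at the start; "torque": the same for the moment, N m; "opening": opening from 0.0 (shut) to 1.0 (fully open); "gripper_force": force on a finger pad.
Only numpy, scipy, OpenCV 4.12 (cv2) and the standard library are available. Lean on these libraries where they do the work, as an engineer would, in place of code of your own. Each camera call takes 0.05 s, during which the arm holds its last target. There are 200 camera calls.

## Working session

There is one attempt and no reset: what is moved stays moved. The work goes in short steps, Python scripts to look and compute and a tool call to move; the robot and the scene stay as the last step left them, time stands still between calls to the robot, and variables do not carry over. Pictures are saved under pics/ and viewed, at most 10 in all, crops included, and the job is handed in when it is done.

Besides the shell and the picture viewer there is one more tool, called after "Request:" by a JSON object that holds its "method" and its "body". carry_out: Moves the arm, as the interface text tells. Its arguments: {"type":"object","properties":{"deltas":{"type":"array","items":{"type":"array","items":{"type":"number"}}},"squeeze":{"type":"number"}},"required":["deltas"]}

```bash
mkdir -p pics; python3 - <<'E'
from workcell import robot, optics, job
import cv2, numpy as np
np.set_printoptions(precision=4,suppress=True)
for n in ("scene","top"):
    cv2.imwrite(f"pics/{n}0.png",optics.snapshot(n))
    m=optics.camera_model(n); print(n,m["fov_y"],m["cx"],m["cy"],np.array(m["T"]),[k for k in m])
s=robot.state(); print(s["time_s"],s["tcp_pos"],s["tool_rot"],s["opening"],s["ft_force"])
E
```

```text
scene 44.590000452745294 325.7793338950481 237.41029306646692 [[ 0.4166 -0.5963  0.6862 -0.0622]
 [-0.9088 -0.2552  0.33    0.1225]
 [-0.0217 -0.7611 -0.6483  0.6701]
 [ 0.      0.      0.      1.    ]] ['fov_y', 'cx', 'cy', 'T']
top 43.8128256600441 321.96896083755325 244.13483621488498 [[-0.0054 -0.9922  0.1244  0.4378]
 [-1.      0.0047 -0.0065  0.4264]
 [ 0.0059 -0.1245 -0.9922  0.9107]
 [ 0.      0.      0.      1.    ]] ['fov_y', 'cx', 'cy', 'T']
0.1 [ 0.2606 -0.595   0.2305] [-3.0736 -0.6435  0.0006] 0.9984509189256582 [-0.2809  0.2259  1.0184]
```

View pics/top0.png

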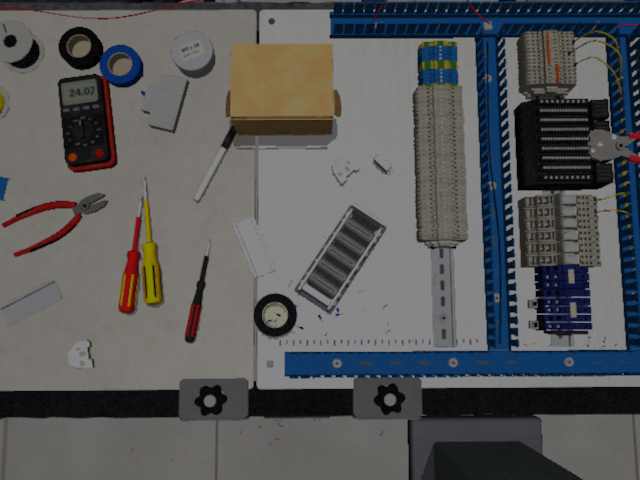

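View pics/scene0.png

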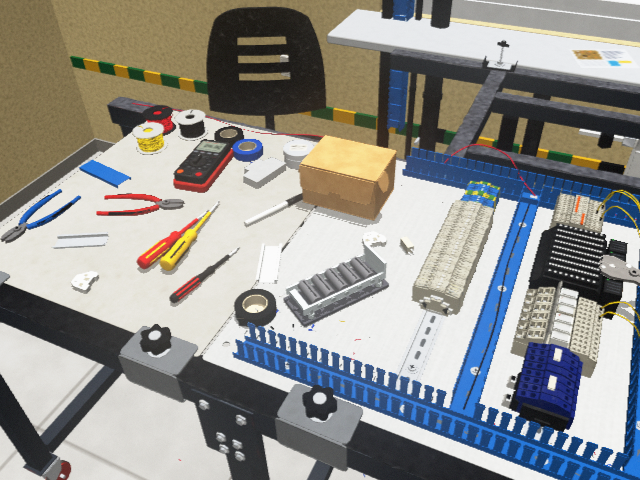

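The top view shows the strip at about (340,258). Its upper-right end is (368,220) and its lower-left end (315,295), with the tape at (275,314). In the scene view the stop plate stands at the far right end, about (376,265), so the open end is the one near the tape.

```bash
python3 - <<'E'
import cv2, numpy as np
a=cv2.imread("pics/top0.png")[190:330,270:410]; b=cv2.imread("pics/scene0.png")[230:340,270:400]
a=cv2.resize(a,(560,560),interpolation=cv2.INTER_CUBIC)
cv2.imwrite("pics/c1.png",np.clip(a*1.6,0,255).astype(np.uint8))
b=cv2.resize(b,(780,660),interpolation=cv2.INTER_CUBIC)[:600]
cv2.imwrite("pics/c2.png",b)
E
```

```text
(no output)
```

View pics/c1.png

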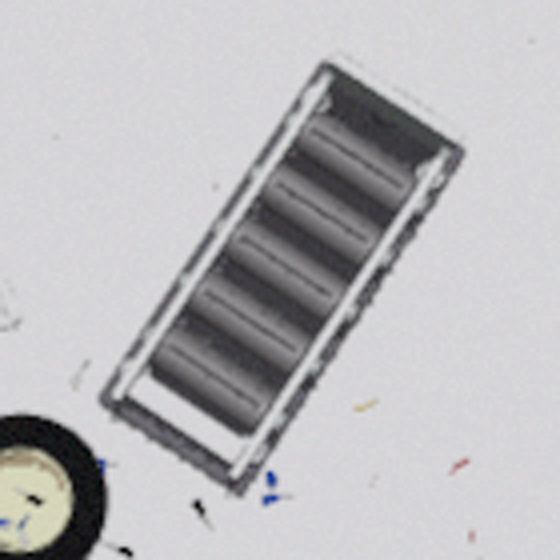

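View pics/c2.png

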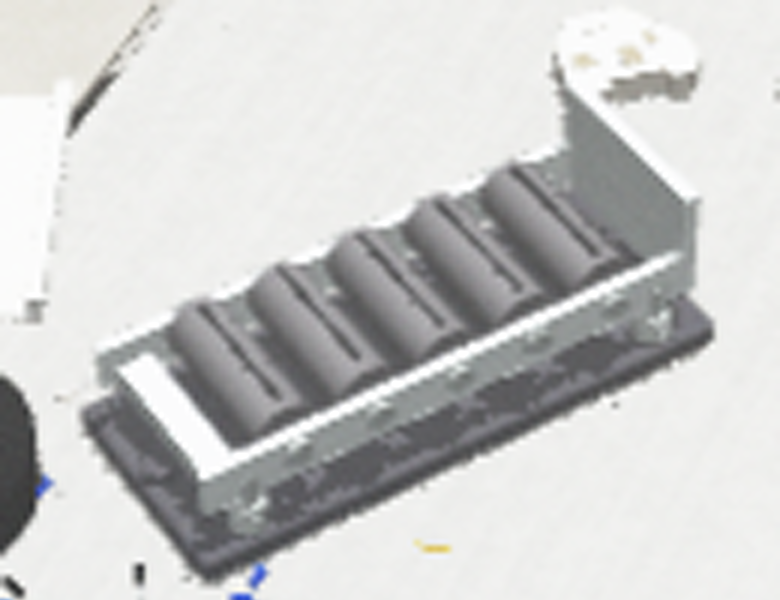

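The engraved lines show clearly. In the top crop, the first line's middle is at (359,158) and the last at (215,377). In the scene crop they are at (559,210) and (240,354). I'll triangulate and compare with 39 mm height and 96 mm spacing.

```bash
cat > h.py <<'E'
import numpy as np
from workcell import robot, optics, job
np.set_printoptions(precision=4,suppress=True)
def ray(n,uv):
    m=optics.camera_model(n);T=np.array(m["T"]);f=240/np.tan(np.radians(m["fov_y"]/2))
    d=T[:3,:3]@[(uv[0]-m["cx"])/f,(uv[1]-m["cy"])/f,1.]
    return T[:3,3],d/np.linalg.norm(d)
def plane(n,uv,z):
    o,d=ray(n,uv); return o+d*(z-o[2])/d[2]
def tri(a,b):
    A=[];B=[]
    for n,uv in(("top",a),("scene",b)):
        o,d=ray(n,uv);P=np.eye(3)-np.outer(d,d);A.append(P);B.append(P@o)
    A=np.vstack(A);B=np.hstack(B);x=np.linalg.lstsq(A,B,rcond=None)[0];return x,np.linalg.norm(A@x-B)
E
python3 - <<'E'
from h import *
from scipy.spatial.transform import Rotation as R
ca=lambda p:((p[0]+.5)/4-.5+270,(p[1]+.5)/4-.5+190)
cb=lambda p:((p[0]+.5)/6-.5+270,(p[1]+.5)/6-.5+230)
P=[]
for a,b in(((359,158),(559,210)),((215,377),(240,354))):
    print(tri(ca(a),cb(b)),plane("top",ca(a),.039),plane("scene",cb(b),.039))
    P.append((plane("top",ca(a),.039)+plane("scene",cb(b),.039))/2)
d=P[1]-P[0];print("len",np.linalg.norm(d),"yaw",np.degrees(np.arctan2(d[1],d[0])),d)
# base corners on z=.008 in top
C=[plane("top",ca(p),.008) for p in((325,63),(465,150),(240,495),(103,402))];print(C,np.mean(C,0))
Rm=R.from_rotvec(robot.state()["tool_rot"]).as_matrix();print(Rm)
E
```

```text
(array([0.5699, 0.3642, 0.0372]), np.float64(0.0013873736854889474)) [0.5692 0.3652 0.039 ] [0.5687 0.3627 0.039 ]
(array([0.4891, 0.4182, 0.0371]), np.float64(0.0011121920485101756)) [0.4886 0.4189 0.039 ] [0.4879 0.4166 0.039 ]
len 0.09697955632289199 yaw 146.3381012504933 [-0.0807  0.0538  0.    ]
[array([0.6108, 0.3756, 0.008 ]), array([0.5768, 0.3224, 0.008 ]), array([0.4461, 0.4095, 0.008 ]), array([0.4812, 0.4609, 0.008 ])] [0.5287 0.3921 0.008 ]
[[ 0.916   0.4011 -0.0006]
 [ 0.4011 -0.916   0.0012]
 [-0.0001 -0.0014 -1.    ]]
```

Both points come out at about 37 mm (39 expected), 97 mm apart (96 expected), so first_top ≈ (0.569, 0.364) and last_top ≈ (0.488, 0.418), with the stroke at yaw ≈ 146°. I'll swing there along an arc with the fingers shut.

Request:
{"method": "carry_out", "body": {"deltas": [[0.01,0,-0.01,0,0,-1,0],[0.025,0,-0.01,0,0,-2.3,0],[0.037,0,-0.01,0,0,-3.3,0],[0.037,0,-0.01,0,0,-3.3,0],[0.037,0,0,0,0,-3.3,0]], "squeeze": 30}}

```text
time_s: 0.52
tcp_pos: [0.3908, -0.5245, 0.2743]
tool_rot: [2.976, 0.997, 0.002]
ft_force: [0.0, 0.3, -0.4]
opening: 0.301
gripper_force: 0.0
```

Request:
{"method": "carry_out", "body": {"deltas": [[0.037,0,0,0,0,-3.3,0],[0.037,0,0,0,0,-3.3,0],[0.037,0,0,0,0,-3.3,0],[0.037,0,0,0,0,-3.3,0],[0.037,0,0,0,0,-3.3,0]]}}

```text
time_s: 0.93
tcp_pos: [0.5241, -0.3962, 0.2719]
tool_rot: [2.804, 1.416, 0.001]
ft_force: [0.5, -0.3, 0.3]
opening: -0.003
gripper_force: 0.0
```

Request:
{"method": "carry_out", "body": {"deltas": [[0.037,0,0,0,0,-3.3,0],[0.037,0,0,0,0,-3.3,0],[0.037,0,0,0,0,-3.3,0],[0.037,0,0,0,0,-3.3,0],[0.037,0,0,0,0,-3.3,0]]}}

```text
time_s: 1.35
tcp_pos: [0.6157, -0.2362, 0.2719]
tool_rot: [2.572, 1.804, 0.001]
ft_force: [0.8, -0.4, 0.8]
opening: 0.0
gripper_force: 0.0
```

Request:
{"method": "carry_out", "body": {"deltas": [[0.037,0,0,0,0,-3.8,0],[0.037,0,0,0,0,-3.8,0],[0.037,0,0,0,0,-3.8,0],[0.037,0,0,0,0,-3.8,0],[0.037,0,0,0,0,-3.8,0]]}}

```text
time_s: 1.77
tcp_pos: [0.655, -0.0562, 0.2719]
tool_rot: [-2.239, -2.204, -0.001]
ft_force: [-0.1, 0.1, -0.2]
opening: 0.004
gripper_force: 0.0
```

Request:
{"method": "carry_out", "body": {"deltas": [[0.037,0,0,0,0,-3.8,0],[0.037,0,0,0,0,-3.8,0],[0.037,0,0,0,0,-3.8,0],[0.037,0,0,0,0,-3.8,0],[0.037,0,0,0,0,-3.8,0]]}}

```text
time_s: 2.18
tcp_pos: [0.6335, 0.1267, 0.2719]
tool_rot: [1.844, 2.543, 0.001]
ft_force: [0.4, -0.1, 0.6]
opening: 0.001
gripper_force: 0.0
```

```bash
cat >> h.py <<'E'
from scipy.spatial.transform import Rotation as R
F=np.array([.569,.364]);L=np.array([.488,.418]);U=(L-F)/np.linalg.norm(L-F);N=np.array([-U[1],U[0]])
def where():
    s=robot.state();p=np.array(s["tcp_pos"]);M=R.from_rotvec(s["tool_rot"]).as_matrix()
    mid=(F+L)/2;r=p[:2]-mid
    print("t",s["time_s"],"p",p,"strip x,y mm",1e3*r@U,1e3*r@N,"yaw",np.degrees(np.arctan2(M[1,0],M[0,0])),"z",M[:,2],"q",np.array(s["qpos"]),"f",s["ft_force"])
    tgt=np.r_[mid+U*-.051,0.09];print("to start, tool axes",M.T@(tgt-p))
E
python3 -c "from h import *;where()"
```

```text
t 2.1833 p [0.6335 0.1267 0.2719] strip x,y mm -233.96324277666432 161.6166073790985 yaw 108.10627751434193 z [ 0.0003  0.0004 -1.    ] q [ 0.1458  0.3607 -0.5495  1.3893  0.1867  1.4428 -0.0826] f [ 0.4276 -0.0834  0.5659]
to start, tool axes [0.2437 0.0138 0.182 ]
```

Request:
{"method": "carry_out", "body": {"deltas": [[0.024,0.002,0,0,0,-3.8,0],[0.024,0.004,0,0,0,-3.8,0],[0.024,0.005,0.01,0,0,-3.8,0],[0.024,0.007,0.01,0,0,-3.8,0],[0.023,0.008,0.01,0,0,-3.8,0]]}}

```text
time_s: 2.6
tcp_pos: [0.606, 0.244, 0.2404]
tool_rot: [1.399, 2.812, -0.001]
ft_force: [0.1, 0.2, -0.3]
opening: 0.0
gripper_force: 0.0
```

Request:
{"method": "carry_out", "body": {"deltas": [[0.022,0.01,0.01,0,0,-3.8,0],[0.022,0.012,0.01,0,0,-3.8,0],[0.021,0.013,0.01,0,0,-3.8,0],[0.02,0.014,0.01,0,0,-3.8,0],[0.019,0.014,0.01,0,0,-3.8,0]]}}

```text
time_s: 3.02
tcp_pos: [0.5782, 0.3627, 0.1899]
tool_rot: [-0.916, -3.005, 0.001]
ft_force: [0.5, -0.2, 0.9]
opening: 0.001
gripper_force: 0.0
```

Request:
{"method": "carry_out", "body": {"deltas": [[0,0,0.01,0,0,0,0],[0,0,0.01,0,0,0,0],[0,0,0.01,0,0,0,0],[0,0,0.01,0,0,0,0],[0,0,0,0,0,0,0]]}}

```text
time_s: 3.43
tcp_pos: [0.5784, 0.3596, 0.1485]
tool_rot: [-0.925, -3.001, 0.005]
ft_force: [0.5, 0.2, 0.1]
opening: -0.003
gripper_force: 0.0
```

```bash
python3 -c "from h import *;where()"
```

```text
t 3.4333 p [0.5784 0.3596 0.1485] strip x,y mm -58.923286887306894 -1.523907349732785 yaw 145.72483329191854 z [-0.0024 -0.0025 -1.    ] q [-0.1322  0.5434 -0.6962  1.4487  0.3536  1.2805  0.113 ] f [0.5437 0.2277 0.11  ]
to start, tool axes [ 0.0079 -0.0014  0.0585]
```

Request:
{"method": "carry_out", "body": {"deltas": [[0.004,-0.001,0.015,0,0,-0.3,0],[0.004,0,0.02,0,0,-0.3,0],[0,0,0.02,0,0,0,0],[0,0,0.018,0,0,0,0],[0,0,0.008,0,0,0,0]]}}

```text
time_s: 3.85
tcp_pos: [0.5709, 0.3638, 0.0681]
tool_rot: [-0.908, -3.006, 0.004]
ft_force: [-0.1, 0.2, 0.6]
opening: 0.001
gripper_force: 0.0
```

```bash
python3 - <<'E'
from h import *
import cv2
a=optics.snapshot("scene")[200:330,270:410]; b=optics.snapshot("top")[190:330,270:410]
c=np.hstack([cv2.resize(a,(400,371)),cv2.resize(b,(400,371))]);cv2.imwrite("pics/d.png",c);where()
E
```

```text
t 3.95 p [0.571  0.3642 0.0691] strip x,y mm -50.17818190408841 -1.283350583941391 yaw 146.38608080898868 z [-0.0017 -0.0014 -1.    ] q [-0.1511  0.6059 -0.6748  1.5334  0.401   1.1465  0.0776] f [ 0.0201  0.3462 -0.3212]
to start, tool axes [-0.0008 -0.0013 -0.0209]
```

View pics/d.png

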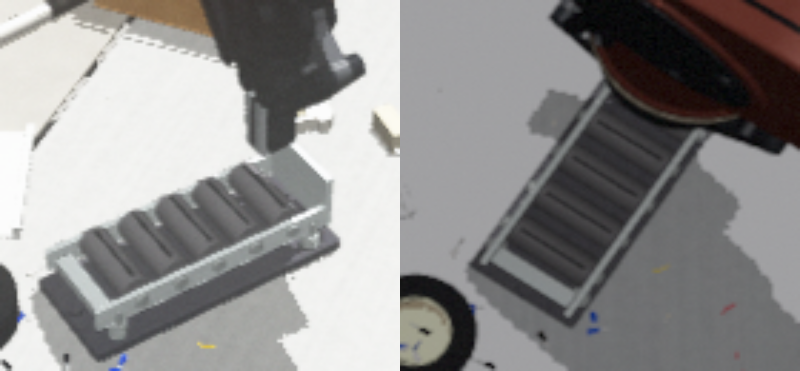

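The fingertips at (265,148) in the left pane hang just inside the stop plate, above roller 1, in line with the strip. Descending.

Request:
{"method": "carry_out", "body": {"deltas": [[0,-0.001,0.008,0,0,0,0],[0,0,0.008,0,0,0,0],[0,0,0.006,0,0,0,0],[0,0,0.003,0,0,0,0],[0,0,0,0,0,0,0]]}}

```text
time_s: 4.37
tcp_pos: [0.5702, 0.3644, 0.0446]
tool_rot: [-0.907, -3.007, 0.001]
ft_force: [0.3, 0.6, -0.3]
opening: 0.003
gripper_force: 0.0
```

```bash
python3 -c "from h import *;where()"
```

```text
t 4.3667 p [0.5702 0.3644 0.0446] strip x,y mm -49.48734250765869 -1.0188705369544981 yaw 146.44960844154986 z [-0.0009 -0.0006 -1.    ] q [-0.1575  0.6292 -0.6647  1.5535  0.418   1.1059  0.066 ] f [ 0.337   0.618  -0.3402]
to start, tool axes [-0.0015 -0.0011 -0.0454]
```

Request:
{"method": "carry_out", "body": {"deltas": [[-0.003,-0.001,0.002,0,0,0,0],[0,0,0.002,0,0,0,0],[0,0,0.002,0,0,0,0],[0,0,0.001,0,0,0,0],[0,0,0,0,0,0,0]]}}

```text
time_s: 4.78
tcp_pos: [0.5728, 0.3622, 0.0386]
tool_rot: [0.907, 3.007, 0.0]
ft_force: [-0.1, -1.4, 4.5]
opening: -0.004
gripper_force: 2.1
```

Contact at z ≈ 39 mm, as expected. I'll press a little more, then stroke.

Request:
{"method": "carry_out", "body": {"deltas": [[0,0,0.001,0,0,0,0],[0,0,0.001,0,0,0,0],[0.001,0,0.0005,0,0,0,0],[0.003,0,0,0,0,0,0],[0.003,0,0,0,0,0,0]]}}

```text
time_s: 5.2
tcp_pos: [0.567, 0.366, 0.0363]
tool_rot: [0.907, 3.007, 0.001]
ft_force: [-0.6, -1.7, 5.9]
opening: -0.002
gripper_force: 2.8
```

Request:
{"method": "carry_out", "body": {"deltas": [[0.004,0,0,0,0,0,0],[0.004,0,0,0,0,0,0],[0.004,0,0,0,0,0,0],[0.004,0,0,0,0,0,0],[0.004,0,0,0,0,0,0]]}}

```text
time_s: 5.62
tcp_pos: [0.5504, 0.3773, 0.0364]
tool_rot: [0.907, 3.007, 0.001]
ft_force: [0.7, -1.5, 6.4]
opening: 0.003
gripper_force: 2.8
```

```bash
python3 - <<'E'
from h import *
import cv2
a=optics.snapshot("scene")[230:330,270:410]
cv2.imwrite("pics/e.png",cv2.resize(a,(784,560),interpolation=cv2.INTER_CUBIC));where()
E
```

```text
t 5.6667 p [0.5493 0.3781 0.0364] strip x,y mm -24.495434279184124 -0.7981914304317642 yaw 146.49260694702784 z [ 0.0004  0.0006 -1.    ] q [-0.1815  0.6212 -0.6693  1.5875  0.4215  1.0808  0.0251] f [-1.3852 -2.2455  5.4515]
to start, tool axes [-0.0265 -0.0008 -0.0536]
```

View pics/e.png

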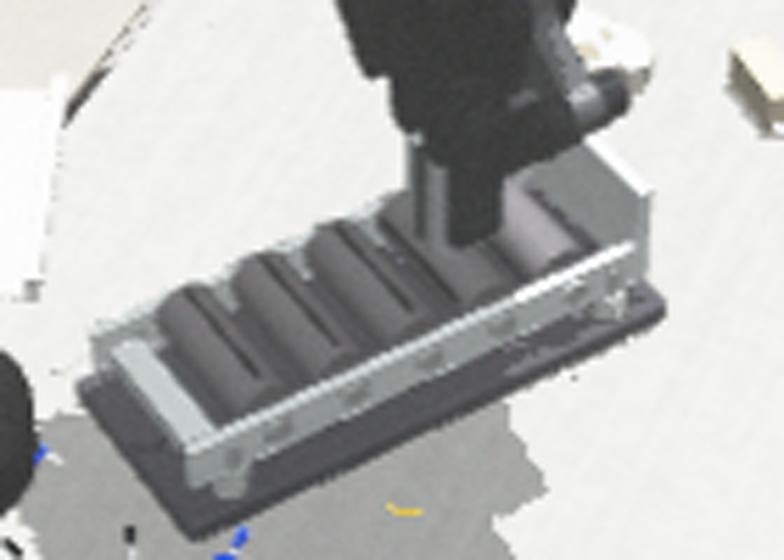

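Roller 1's line, which was on top, is out of sight, so it has turned. Roller 2's line, at about (440,260), has moved towards the open end, and the strip hasn't shifted. Continuing the stroke.

Request:
{"method": "carry_out", "body": {"deltas": [[0.004,0,0,0,0,0,0],[0.005,0,0,0,0,0,0],[0.005,0,0,0,0,0,0],[0.005,0,0,0,0,0,0],[0.005,0,0,0,0,0,0]]}}

```text
time_s: 6.08
tcp_pos: [0.5304, 0.3907, 0.0365]
tool_rot: [0.907, 3.007, 0.002]
ft_force: [-0.1, -2.2, 4.5]
opening: 0.0
gripper_force: 2.8
```

Request:
{"method": "carry_out", "body": {"deltas": [[0.005,0,0,0,0,0,0],[0.005,0,0,0,0,0,0],[0.005,0,0,0,0,0,0],[0.005,0,0,0,0,0,0],[0.005,0,0,0,0,0,0]]}}

```text
time_s: 6.5
tcp_pos: [0.5095, 0.4047, 0.0365]
tool_rot: [0.907, 3.007, 0.002]
ft_force: [1.4, -0.6, 5.9]
opening: 0.001
gripper_force: 2.8
```

Request:
{"method": "carry_out", "body": {"deltas": [[0.005,0,0,0,0,0,0],[0.005,0,0,0,0,0,0],[0.005,0,0,0,0,0,0],[0.005,0,0,0,0,0,0],[0.005,0,0,0,0,0,0]]}}

```text
time_s: 6.92
tcp_pos: [0.4887, 0.4186, 0.0365]
tool_rot: [0.907, 3.007, 0.002]
ft_force: [1.5, 0.1, 5.5]
opening: 0.0
gripper_force: 2.8
```

```bash
python3 -c "from h import *;where()"
```

```text
t 6.9167 p [0.4887 0.4186 0.0365] strip x,y mm 48.442331023626366 -0.9290680761220904 yaw 146.4386788374185 z [ 0.0013  0.0011 -1.    ] q [-0.2572  0.5843 -0.6909  1.6507  0.4159  1.0567 -0.0892] f [1.5465 0.0683 5.5175]
to start, tool axes [-0.0995 -0.0011 -0.0534]
```

Request:
{"method": "carry_out", "body": {"deltas": [[0.003,0,0,0,0,0,0],[0.002,0,-0.002,0,0,0,0],[0.002,0,-0.005,0,0,0,0],[0,0,-0.015,0,0,0,0],[0,0,-0.025,0,0,0,0]]}}

```text
time_s: 7.33
tcp_pos: [0.481, 0.4205, 0.0815]
tool_rot: [-0.905, -3.005, 0.006]
ft_force: [-0.5, 0.8, 0.3]
opening: -0.004
gripper_force: 0.0
```

Request:
{"method": "carry_out", "body": {"deltas": [[0,0,-0.03,0,0,0,0],[0,0,-0.03,0,0,0,0],[0,0,-0.03,0,0,0,0],[0,0,0,0,0,0,0],[0,0,0,0,0,0,0]]}}

```text
time_s: 7.75
tcp_pos: [0.4831, 0.4226, 0.1757]
tool_rot: [0.906, 3.006, 0.005]
ft_force: [0.4, 0.3, -0.7]
opening: 0.0
gripper_force: 0.0
```

```bash
python3 - <<'E'
from h import *
import cv2
a=optics.snapshot("scene")[230:340,260:410]
cv2.imwrite("pics/f.png",cv2.resize(a,(780,572),interpolation=cv2.INTER_CUBIC));where()
E
```

```text
t 7.8 p [0.4826 0.4218 0.1738] strip x,y mm 55.30274399767421 -0.16086865936482997 yaw 146.4387808118327 z [ 0.0009  0.0004 -1.    ] q [-0.2237  0.4505 -0.7499  1.5318  0.3152  1.2827 -0.0285] f [-1.0584 -0.591  -0.6419]
to start, tool axes [-0.1063 -0.0005  0.0839]
```

View pics/f.png

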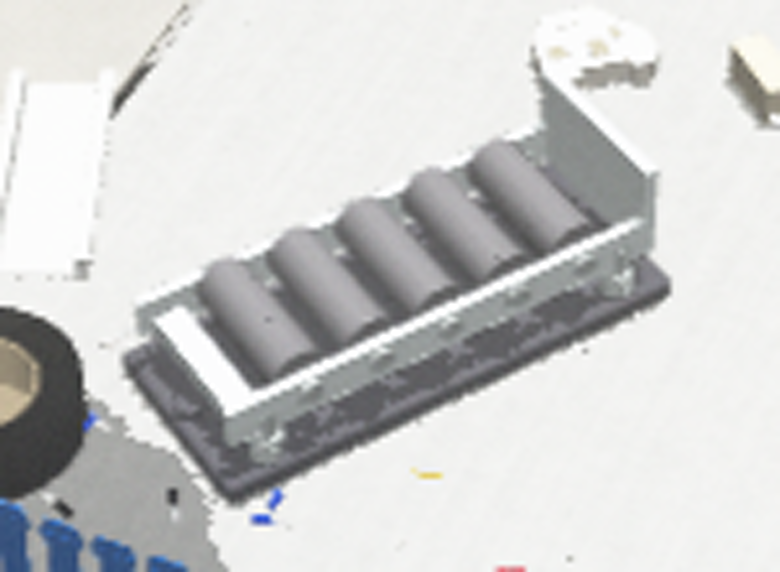

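All five engraved lines have gone out of sight from the tops, roller 5's at (270,320) included, which fits about 2 rad of forward turn each. The bed is back up, the strip and its neighbours look unmoved, and the arm is clear.

```bash
python3 -c "from workcell import job;print(job.close_job())"
```

```text
the job is handed in; nothing more can be done
None
```

I stroked the five rollers once from the stop plate to the open end with about 6 N, lifted clear, and handed the job in at about 8 s; the last picture shows all five turned and nothing moved, but the hand-in returned no verdict.

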